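Zero the rice scale with the pail on it

ROBOT

A 6-joint arm with a two-finger parallel gripper is mounted at the origin on the work surface. World frame = base frame: x ahead of the robot, y to its left, z up, the work surface at z = 0. Lengths are in mm, angles in degrees, forces in N, time in s.
With the tool pointing down it reaches from about 350 to 875 mm from the base axis. Payload 15.5 kg.
Tool frame: the origin (TCP) lies midway between the tips of the shut fingers; the grasp point (between the pads) lies 19 mm behind it; z points along the fingers, y is the line along which they close (so a half turn about z gives the same grasp; the last joint's range is limited). The gripper opens to 85 mm and grips with 20 to 120 N. Pads are 22 mm wide; open, the fingers measure 114 mm over their backs; the gripper's body (76 mm by 85 mm) begins 54 mm behind the grasp point. The pads swing forward as they close: fully open they stand 13 mm farther back than shut.
Start: joints at [63.169, 28.281, 77.091, -0, 74.628, -5.472], TCP at [227.636, 582.073, 231.277] pointing down, gripper open.
Joint ranges: [-166.48, 166.48], [-47.26, 123.95], [12.59, 153.08], [-70.14, 250.14], [6.76, 159.57], [-176.63, 176.63]. Speed limits (degrees/s): [108.29, 108.29, 147.25, 172.46, 172.46, 172.46].

INTERFACE

Orientations are given as [roll, pitch, yaw] about the fixed x, y, z axes, in that order (R = Rz(yaw) Ry(pitch) Rx(roll)).
In Python, from workcell import ctrl, eyes gives the robot as it stands.
- The arm moves only by the shell command python3 -m creep 'ROWS' [OPENING] [FORCE]. ROWS is JSON, a list of rows, each a list of 4 numbers: the shift along the world's x, y, z normalised to -1 to 1, where 1 is 250 mm, then the turn about the world's z normalised to -1 to 1, where 1 is 90 degrees. In form: [[x, y, z, roll], ...]. A call has 1 to 12 rows; each row shifts and turns the commanded pose from where the row before left it; what a row does not reach is not made up. A row lasts 1/12 s, in which the tool goes at most 41.7 mm and 7.16 degrees, less where a joint would pass 70% of its speed; a pose out of reach is approached as far as the arm can. A call with a number of a shift or a turn outside -1 to 1 is refused whole. A call with a gripper value outside its range is refused whole. OPENING is the opening, from -1 (shut) to 1 (fully open), set as the call begins (- or left out, the last holds). The fingers move at their own pace and stop on an object; FORCE is the grip in N (left out, the last holds). Time passes only in rows, so rows that do not move let the fingers close. It gives the time, the measured TCP pose, the force, the opening and the grip force at its end, in the units of the state.
- ctrl.observe(): the state, without advancing time (a new reading comes with each control period).
- eyes.camera(name): name is "scene" or "top"; returns the picture (400x640x3 uint8, red, green, blue); there is no depth.
- eyes.camera_info(name): a dict with "mtx" (3x3 intrinsics, pixels), "camera_from_world" (4x4, takes a point from world to camera coordinates). Camera axes: x right, y down, z forward; pixel columns grow to the right and rows downward; lengths in mm; the calibration is good to about 2 mm. A picture is of the moment at which its call begins. camera_info takes no time and is no camera call.
- ctrl.job_done(): hands the job in; it is judged then, once.
The state is a dict: "clock": time; "joint_pos": joint angles; "qd": joint speeds; "joint_efforts": joint torques, N m; "position": TCP position; "orientation": TCP orientation; "force": force on the tool from outside, world axes, zero at the start; "wrist_torque": the same for the moment, N m; "gripper_width": finger opening in mm; "gripper_force": force on a finger pad.
Only numpy, scipy, OpenCV 4.12 (cv2) and the standard library are available. Lean on these libraries where they do the work, as an engineer would, in place of code of your own. Each camera call takes 0.05 s, during which the arm holds its last target. There are 200 camera calls.

TASK

Get the rice scale ready for portioning: press its round key fully down and let it come up, then its square key. Next lift the measuring pail up and off its hook and set it down gently, upright, in the middle of the pan, and let go of it; only then press the bar key to zero the scale. Hold each key down for a moment, press one key at a time, leave the cross key alone, and leave the other tableware where it is.

Things in the scene. Friction and masses are not known exactly. Their poses are not given: they have to be found in the camera images.
- scale: steel portion scale, fixed to the table, 260 (x) x 280 (y) mm. Origin: centre of its underside, on the table. Its front part (its -x side, facing the robot) is a flat key deck; behind it stands the pan
- key_deck (a point): middle of the row of four keys, on the deck 50 mm above the table, 90 mm in front (-x) of the scale's origin; axes of the scale. Keys sit at y = -99, -33, +33, +99 mm from here, in any order. Each is a white plastic cap in a black module 58 x 60 x 10 mm; cap tops stand 24 mm above the deck (74 mm above the table), 14 mm above their modules
- pan (a point): centre of the top face of the scale's pan, a plain aluminium plate 160 x 160 mm, 75 mm above the table; 45 mm behind (+x) the scale's origin; axes of the scale
- key_round_top (a point): centre of the top face of the round key (on): a disc 40 mm across; moves with the key, z up
- key_round (a joint): travel of the round key: 0 = up, 0.006 m = fully down; it springs back. It takes 1.5 N to start it and 5 N to hold it fully down, where it meets a hard stop
- key_square_top (a point): centre of the top face of the square key (unit): 38 x 38 mm; moves with the key, z up
- key_square (a joint): travel of the square key: 0 = up, 0.006 m = fully down; it springs back. It takes 1.5 N to start it and 5 N to hold it fully down, where it meets a hard stop
- key_bar_top (a point): centre of the top face of the bar key (zero): a single straight bar 53 mm long (along y of the scale) and 18 mm wide; moves with the key, z up
- key_bar (a joint): travel of the bar key: 0 = up, 0.006 m = fully down; it springs back. It takes 1.5 N to start it and 5 N to hold it fully down, where it meets a hard stop
- key_cross_top (a point): centre of the top face of the cross key (off): two crossed bars 46 mm long, 13 mm wide; not to be pressed; moves with the key, z up
- key_cross (a joint): travel of the cross key: 0 = up, 0.006 m = fully down; it springs back. It takes 1.5 N to start it and 5 N to hold it fully down, where it meets a hard stop
- hook: dark steel hook stand, fixed to the table, left or right of the scale; origin: centre of its round foot (100 mm across), on the table. Post 16 mm thick, 213 mm tall; a level arm 10 mm thick, its axis 201 mm above the table, runs from the post along the stand's -x (roughly towards the robot) to an upturned tip
- hook_tip (a point): end of the hook, 97 mm from the post along the stand's -x; its topmost point, 5 mm above this point, is 18 mm above the top of the arm
- pail: steel measuring pail, 0.21 to 0.42 kg; origin: centre of its underside, z up. Cup 80 mm wide at the rim, 68 mm at the foot, 75 mm tall. A rigid upright bail of 8 mm rod, 92 mm wide, lies in its y-z plane; its level crossbar (along y, axis at z = 155 mm) rests across the hook's arm, 58 to 68 mm in front of the post, the foot 55 mm above the table, its x along the stand's x
- pail_grip (a point): grip point in the dark wooden block on top of the pail's bail, 186 mm above the foot; axes of the pail. The block is 26 mm (y) x 36 mm (x), from 158 to 205 mm above the foot. Take it from above, fingers closing along y. To come off, lift the pail 25 to 60 mm (more, and its rim meets the arm), then move it along the stand's -x at least 100 mm before turning aside
- rice_bowl: bystander: blue glazed rice bowl, 130 mm wide, 65 mm high, on the other side of the scale from the hook; origin: centre of its underside
- soup_bowl: bystander: dark wooden soup bowl, 112 mm wide, 65 mm high, in front of the scale; origin: centre of its underside
- side_dish: bystander: small blue dish with a spout, 110 mm wide, 42 mm high, in front of the scale; origin: centre of its underside
- tea_cup: bystander: white tea cup, 72 mm wide, 75 mm high, behind the scale; origin: centre of its underside
- sauce: bystander: brown glass sauce bottle, 56 mm wide, 140 mm high, behind the scale; origin: centre of its underside
- chopstick_case: bystander: flat wooden case, 60 x 200 x 30 mm, behind the scale; origin: centre of its underside
- paddle: bystander: rice spatula lying on the table, 200 mm long, at the right; origin: a point on its underside
Things that resemble listed ones, but are neither listed nor needed, are in the scene too. Leave any purple look-alike of the pail alone.

How it is judged:
By the outcome, as a careful person would: the job done as asked, in the order asked, and still so for the second after the job is handed in, with the robot touching nothing.
It also fails if it takes over 69 s, if anything falls off the work surface, if the arm or the gripper's body presses on something with over 40 N, if the wrist force passes 120 N, or if a joint passes its speed limit or range.

## Working session

There is one attempt and no reset: what is moved stays moved. The work goes in short steps, Python scripts to look and compute and a shell command to move; the robot and the scene stay as the last step left them, time stands still between calls to the robot, and variables do not carry over. Pictures are saved under pics/ and viewed, at most 13 in all, crops included, and the job is handed in when it is done.

```bash
mkdir -p pics; ls; python3 - <<'E'
from workcell import ctrl,eyes
import cv2,numpy as np
for n in("scene","top"):
    im=eyes.camera(n); cv2.imwrite(f"pics/{n}0.png",im[:,:,::-1])
    i=eyes.camera_info(n); print(n,np.round(i["mtx"],1).tolist(),np.round(i["camera_from_world"],3).tolist())
print(ctrl.observe())
E
```

```text
pics
scene [[373.1, 0.0, 319.6], [0.0, 373.1, 202.2], [0.0, 0.0, 1.0]] [[-0.418, 0.909, -0.002, 324.251], [0.793, 0.364, -0.489, -331.477], [-0.444, -0.206, -0.872, 1465.445], [0.0, 0.0, 0.0, 1.0]]
top [[461.1, 0.0, 319.3], [0.0, 461.1, 194.4], [0.0, 0.0, 1.0]] [[-0.019, -1.0, -0.02, -53.04], [-0.999, 0.02, -0.042, 551.63], [0.042, 0.019, -0.999, 1341.003], [0.0, 0.0, 0.0, 1.0]]
{'clock': 0.1, 'joint_pos': array([ 6.31683858e+01,  2.83115370e+01,  7.71246456e+01, -3.94012374e-04,
        7.46275565e+01, -5.47115618e+00]), 'qd': array([ 0.06556807,  0.04683967,  0.0397279 ,  0.04300233, -0.0719643 ,
        0.00155321]), 'joint_efforts': array([ 6.13224238e-04, -8.83583379e+01, -3.84563541e+01, -3.70859680e-04,
        5.28910314e-03,  3.27787359e-05]), 'position': array([227.49027521, 581.77494634, 230.75126995]), 'orientation': array([-1.79936515e+02, -5.69911060e-03,  1.58639643e+02]), 'force': array([0.26008788, 0.64003105, 0.30922298]), 'wrist_torque': array([-0.01110486,  0.08131791, -0.03970287]), 'gripper_force': 0.0, 'gripper_width': 85.21216133039646}
```

View pics/scene0.png

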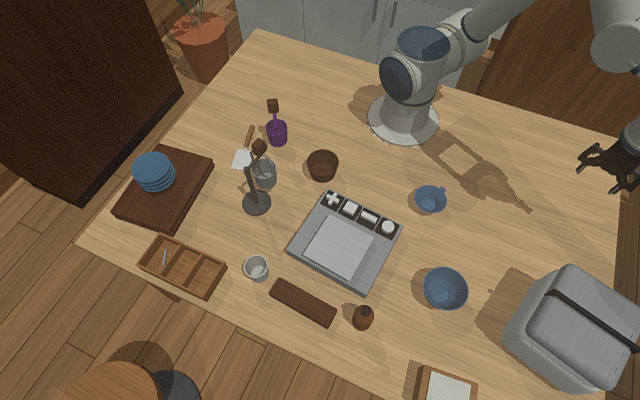

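View pics/top0.png

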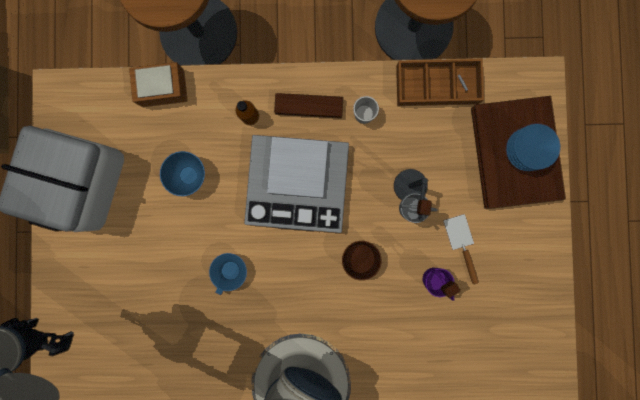

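Scene view: the scale is at (345,240), with cross, square, bar and round keys from (332,199) to (388,227). The steel pail hangs on the hook at (263,172), with its block at (259,147). 
Pail candidates are the steel one at top (415,207) / scene (263,172), and a purple one at top (440,282) / scene (277,130). The steel one fits because it is steel and hangs on the hook stand. I'll measure next and confirm with a crop.

```bash
cat > h.py <<'E'
from workcell import ctrl,eyes
import cv2,numpy as np
I={n:eyes.camera_info(n) for n in("scene","top")}
P={n:np.array(i["mtx"])@np.array(i["camera_from_world"])[:3] for n,i in I.items()}
def onplane(n,uv,z):
    p=P[n]; H=np.c_[p[:,0],p[:,1],p[:,2]*z+p[:,3]]
    q=np.linalg.solve(H,[*uv,1]); return q[:2]/q[2]
def proj(n,X):
    q=P[n]@[*X,1]; return q[:2]/q[2]
def tri(us,ut):
    X=cv2.triangulatePoints(P["scene"],P["top"],np.float64(us).reshape(2,1),np.float64(ut).reshape(2,1)).ravel()
    X=X[:3]/X[3]; return X, np.hypot(*(proj("scene",X)-us)),np.hypot(*(proj("top",X)-ut))
def blobs(mask,box,amin):
    x0,y0,x1,y1=box; m=np.zeros_like(mask); m[y0:y1,x0:x1]=mask[y0:y1,x0:x1]
    n,l,s,c=cv2.connectedComponentsWithStats(m,connectivity=4)
    return [(c[i].round(1),s[i].tolist()) for i in range(1,n) if s[i,4]>=amin]
E
python3 - <<'E'
from h import *
T=cv2.imread("pics/top0.png");S=cv2.imread("pics/scene0.png")
for n,im,kb,bb in(("top",T,(246,200,345,230),(395,165,440,225)),("scene",S,(318,185,405,240),(235,130,285,220))):
    g=im.min(2); w=((g>185)*255).astype(np.uint8)
    for c,s in blobs(w,kb,20): print(n,"white",c,s,onplane(n,c,74).round(1))
    hsv=cv2.cvtColor(im,cv2.COLOR_BGR2HSV)
    b=((hsv[...,0]<14)&(hsv[...,1]>90)&(hsv[...,2]<125)).astype(np.uint8)*255
    for c,s in blobs(b,bb,15): print(n,"brown",c,s)
a=cv2.resize(T[165:235,385:455],(400,400),interpolation=cv2.INTER_CUBIC)
b=cv2.resize(S[125:225,225:325],(400,400),interpolation=cv2.INTER_CUBIC)
c=cv2.resize(T[195:235,240:360],(800,200)[:2],interpolation=cv2.INTER_CUBIC)
cv2.imwrite("pics/crop1.png",np.vstack([np.hstack([a,b]),c]))
E
```

```text
top brown [424.  207.1] [417, 200, 15, 15, 177]
scene white [331.8 195.7] [327, 193, 9, 7, 24] [479.5 -92.8]
scene white [366.  214.5] [361, 212, 12, 6, 28] [497.4  32.6]
scene white [391.  226.9] [387, 222, 7, 9, 22] [505.4 118.4]
scene brown [257.8 144.7] [252, 138, 12, 16, 86]
scene brown [261.5 150.3] [260, 147, 4, 8, 19]
```

View pics/crop1.png

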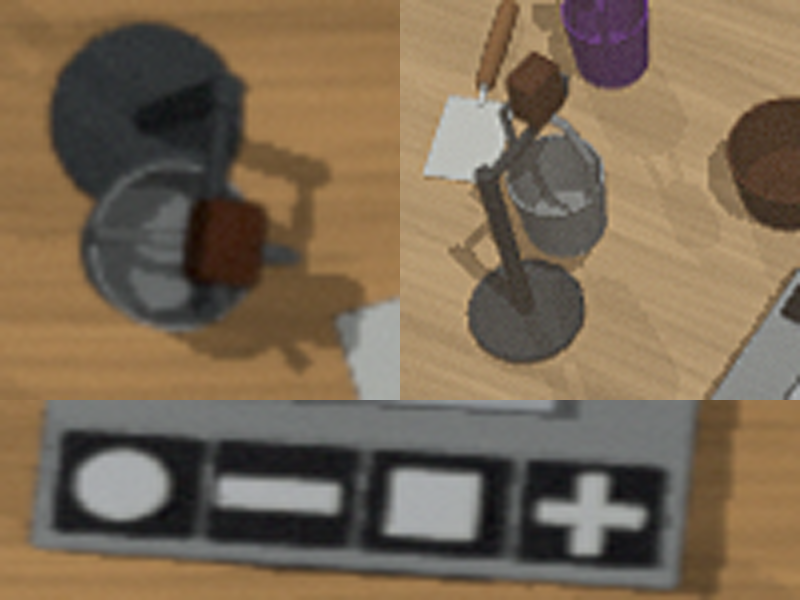

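The crop confirms the steel pail hangs on the hook with its wooden block at top (424,207). From left to right the keys are round (258,212), bar (282,214), square (305,215) and cross (328,216).

```bash
python3 - <<'E'
from h import *
T=cv2.imread("pics/top0.png");S=cv2.imread("pics/scene0.png")
K={}
for n,im,kb,th in(("top",T,(248,203,342,228),140),("scene",S,(320,188,402,238),140)):
    w=((im.min(2)>th)*255).astype(np.uint8)
    r=[b for b in blobs(w,kb,40)]
    K[n]=sorted([tuple(c) for c,s in r])
    for c,s in r: print(n,c,s,onplane(n,c,74).round(1))
if len(K["top"])==len(K["scene"])==4:
    # scene left..right = cross..round ; top left..right = round..cross
    for a,b in zip(K["scene"][::-1],K["top"]): X,e,f=tri(a,b);print(X.round(1),e.round(1),f.round(1))
# pan: bright quad
for n,im,pb in(("top",T,(262,132,335,200)),("scene",S,(295,210,380,285))):
    w=((im.min(2)>125)*255).astype(np.uint8); m=np.zeros_like(w); x0,y0,x1,y1=pb; m[y0:y1,x0:x1]=w[y0:y1,x0:x1]
    c=max(cv2.findContours(m,0,2)[0],key=cv2.contourArea)
    q=cv2.minAreaRect(c); M=cv2.moments(c); u=(M['m10']/M['m00'],M['m01']/M['m00']); print(n,"pan",np.round(u,1),cv2.contourArea(c),q,onplane(n,u,75).round(1))
    K[n+"p"]=u
print("pan tri",tri(K["scenep"],K["topp"]))
print("block tri",tri((258.7,146.5),(424,207.1)))
# block mask orientation in top, corners
hsv=cv2.cvtColor(T,cv2.COLOR_BGR2HSV); b=((hsv[...,0]<14)&(hsv[...,1]>90)&(hsv[...,2]<140)).astype(np.uint8); m=np.zeros_like(b); m[195:220,412:436]=b[195:220,412:436]
c=max(cv2.findContours(m,0,2)[0],key=cv2.contourArea); r=cv2.minAreaRect(c); print(r)
for p in cv2.boxPoints(r): print(onplane("top",p,260).round(1))
print("centre at z=260",onplane("top",r[0],260))
print("foot",onplane("top",(410.9,185.1),5),onplane("scene",(225+125*.25,125+310*.25),5),"posttop",onplane("top",(424.9,179.9),213),onplane("scene",(225+88*.25,125+173*.25),213))
E
```

```text
top [257.9 211.6] [252, 206, 13, 13, 133] [503.  107.9]
top [304.4 215.4] [298, 209, 14, 13, 151] [489.9 -22.1]
top [328.  217.5] [321, 210, 15, 16, 95] [482.8 -87.9]
top [281.  213.5] [273, 211, 17, 6, 90] [496.4  43.2]
scene [332.2 197.8] [326, 192, 13, 12, 82] [486.2 -88.4]
scene [350.1 207.1] [343, 201, 15, 13, 119] [493.7 -22.9]
scene [368.5 216.3] [361, 211, 16, 11, 81] [500.  42.]
scene [340.1 229.2] [320, 214, 54, 24, 722] [578.2 -21.4]
scene [387.6 226. ] [382, 221, 12, 11, 109] [506.9 107.8]
top pan [296.9 166.6] 2999.5 ((296.54058837890625, 166.50332641601562), (56.72966003417969, 55.79399490356445), 4.666858196258545) [627.   -3.4]
scene pan [339.3 246.8] 4469.0 ((340.95758056640625, 245.97642517089844), (90.2324447631836, 59.054176330566406), 29.05460548400879) [ 6.332e+02 -6.000e-01]
pan tri (array([628.25470181,  -2.40110582,  62.42295737]), np.float64(0.07640982949024197), np.float64(0.053737385303279955))
block tri (array([ 505.16685022, -321.41298959,  238.23639707]), np.float64(0.0764413103846271), np.float64(0.06071959454484503))
((424.04620361328125, 207.1307830810547), (13.02364730834961, 14.884167671203613), 7.125016689300537)
[ 489.5 -299. ]
[ 524.5 -304.3]
[ 520.1 -334.8]
[ 485.1 -329.5]
centre at z=260 [ 504.80772734 -316.90580605]
foot [ 572.7067788  -332.85569531] [ 574.07667287 -331.13387724] posttop [ 572.85991546 -330.60397372] [ 573.66266645 -326.61068645]
```

```bash
python3 -m creep '[[0.08,-0.136,0,0.0133],[0.08,-0.136,0,0.0133],[0.08,-0.136,0,0.0133],[0.08,-0.136,0,0.0133],[0.08,-0.136,0,0.0133],[0.08,-0.136,0,0.0133],[0.08,-0.136,0,0.0133],[0.08,-0.136,0,0.0133],[0.08,-0.136,-0.04,0.0133],[0.08,-0.136,-0.05,0.0133],[0.08,-0.136,-0.05,0.0133],[0.08,-0.136,-0.05,0.0133]]' -1 40
```

```text
clock: 1.1
position: [468.1, 172.2, 183.3]
orientation: [180.0, 0.0, 173.1]
force: [1.5, 1.5, -0.2]
gripper_width: -0.3
gripper_force: 0.0
```

```bash
python3 -m creep '[[0.07,-0.13,-0.05,0],[0.07,-0.13,-0.08,0],[0.01,0,-0.1,0],[0,0,-0.1,0],[0,0,-0.06,0],[0,0,0,0],[0,0,0,0]]'
```

```text
clock: 1.68
position: [504.5, 109.2, 86.1]
orientation: [-180.0, -0.1, 173.0]
force: [-0.1, 0.1, 1.4]
gripper_width: -0.1
gripper_force: 0.0
```

```bash
python3 -m creep '[[0,-0.004,-0.02,0],[0,0,-0.02,0],[0,0,-0.008,0],[0,0,-0.008,0],[0,0,-0.008,0],[0,0,-0.004,0],[0,0,0,0],[0,0,0,0]]'
```

```text
clock: 2.35
position: [505.2, 108.4, 69.6]
orientation: [180.0, 0.0, 173.0]
force: [1.0, -0.0, 4.8]
gripper_width: 0.1
gripper_force: 1.9
```

```bash
python3 -m creep '[[0,0,-0.004,0],[0,0,-0.004,0],[0,0,0,0],[0,0,0,0]]'
```

```text
clock: 2.68
position: [505.3, 108.4, 67.9]
orientation: [180.0, 0.0, 173.0]
force: [-2.1, 0.6, 14.1]
gripper_width: 0.1
gripper_force: 6.9
```

```bash
python3 -m creep '[[0,0,-0.002,0],[0,0,0,0],[0,0,0,0],[0,0,0,0],[0,0,0,0]]'; python3 -m creep '[[0,0,0.04,0],[0,0,0.08,0],[-0.014,-0.13,0,0],[-0.014,-0.13,0,0],[-0.014,-0.13,0,0],[-0.012,-0.134,0,0],[0,0,-0.06,0],[0,0,0,0],[0,0,0,0]]'
```

```text
clock: 3.1
position: [505.3, 108.4, 67.7]
orientation: [180.0, 0.1, 173.0]
force: [-3.6, 1.1, 22.4]
gripper_width: -0.1
gripper_force: 11.1
clock: 3.85
position: [490.9, -22.6, 81.6]
orientation: [180.0, -0.1, 173.0]
force: [0.5, -0.4, -0.6]
gripper_width: 0.1
gripper_force: 0.0
```

```bash
python3 - <<'E'
from h import *
im=eyes.camera("top"); s=eyes.camera("scene")
cv2.imwrite("pics/k.png",np.hstack([cv2.resize(im[180:250,230:360],(400,300)),cv2.resize(s[150:250,300:433],(400,300))])[:,:,::-1])
E
```

```text
(no output)
```

View pics/k.png

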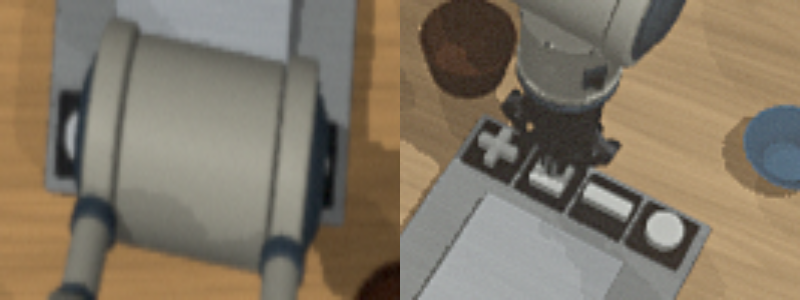

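The fingertips are centred over the square key, at scene crop (552,170), and the round key is back up.

```bash
python3 -m creep '[[0,0,-0.02,0],[0,0,-0.01,0],[0,0,-0.008,0],[0,0,-0.008,0],[0,0,-0.006,0],[0,0,-0.002,0],[0,0,0,0],[0,0,0,0]]'
```

```text
clock: 4.62
position: [491.6, -22.6, 68.5]
orientation: [180.0, 0.0, 173.0]
force: [0.3, 3.4, 4.4]
gripper_width: -0.1
gripper_force: 2.3
```

```bash
python3 -m creep '[[0,0,-0.004,0],[0,0,-0.002,0],[0,0,0,0],[0,0,0,0],[0,0,0,0],[0,0,0,0]]'
```

```text
clock: 5.12
position: [491.7, -22.6, 67.7]
orientation: [180.0, 0.1, 173.0]
force: [-4.4, 5.4, 23.2]
gripper_width: -0.2
gripper_force: 11.4
```

```bash
python3 -m creep '[[0,0,0,0],[0,0,0,0],[0,0,0,0],[0,0,0.05,0],[0,0,0.15,0],[0,0,0.16,0],[0,0,0.16,0],[0,0,0.16,0],[0,0,0.16,0],[0,0,0.13,0],[0,-0.1,0,0],[0.01,-0.15,0,-0.011]]' 1; python3 -m creep '[[0.01,-0.16,0,0],[0.01,-0.16,0,0],[0.01,-0.16,0,0],[0.01,-0.16,0,0],[0.01,-0.16,0,0],[0,-0.14,0,0],[0,0,0,0],[0,0,0,0]]'
```

```text
clock: 6.12
position: [494.4, -84.4, 311.7]
orientation: [-180.0, 0.2, 172.2]
force: [1.5, 0.5, -1.6]
gripper_width: 85.4
gripper_force: 0.0
clock: 6.78
position: [505.8, -322.0, 308.6]
orientation: [180.0, -0.1, 171.9]
force: [-1.4, 0.1, -0.9]
gripper_width: 85.6
gripper_force: 0.0
```

```bash
python3 - <<'E'
from h import *
im=eyes.camera("top"); s=eyes.camera("scene")
cv2.imwrite("pics/g.png",np.hstack([cv2.resize(im[150:250,370:470],(400,400)),cv2.resize(s[100:220,200:320],(400,400))])[:,:,::-1])
E
```

```text
(no output)
```

View pics/g.png

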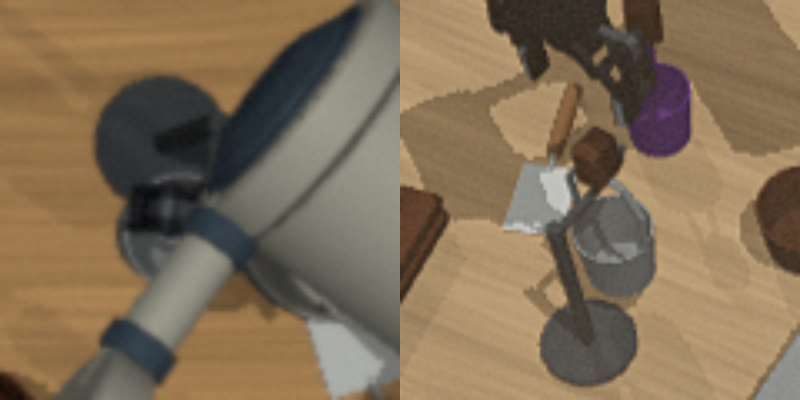

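The open fingers straddle the block, which is at scene crop (597,155), and hang above it. I'll descend to TCP z of about 222.

```bash
python3 -m creep '[[0,0.004,-0.08,0],[0,0,-0.1,0],[0,0,-0.08,0],[0,0,-0.06,0],[0,0,-0.03,0],[0,0,0,0],[0,0,0,0]]' 1; python3 -m creep '[[0,0,0,0],[0,0,0,0],[0,0,0,0],[0,0,0,0],[0,0,0,0],[0,0,0,0],[0,0,0,0],[0,0,0,0]]' -1 50
```

```text
clock: 7.47
position: [506.8, -318.6, 222.5]
orientation: [-180.0, 0.0, 172.1]
force: [-0.2, -0.0, 1.0]
gripper_width: 85.6
gripper_force: 0.0
clock: 8.13
position: [506.8, -319.5, 222.4]
orientation: [-180.0, 0.0, 172.0]
force: [0.0, -1.3, 6.7]
gripper_width: 25.4
gripper_force: 50.3
```

```bash
python3 -m creep '[[0,0,0.02,0],[0,0,0.03,0],[0,0,0.04,0],[0,0,0.04,0],[0,0,0.03,0],[0,0,0,0],[0,0,0,0],[0,0,0,0]]'
python3 - <<'E'
from h import *
print(ctrl.observe()["force"])
im=eyes.camera("top"); s=eyes.camera("scene")
cv2.imwrite("pics/l.png",np.hstack([cv2.resize(im[150:250,370:470],(400,400)),cv2.resize(s[100:220,200:320],(400,400))])[:,:,::-1])
E
```

```text
clock: 8.8
position: [506.3, -319.1, 261.7]
orientation: [180.0, -0.0, 172.0]
force: [-0.0, 0.2, -3.3]
gripper_width: 25.9
gripper_force: 49.4
[-0.02269753  0.16279125 -3.29647696]
```

View pics/l.png

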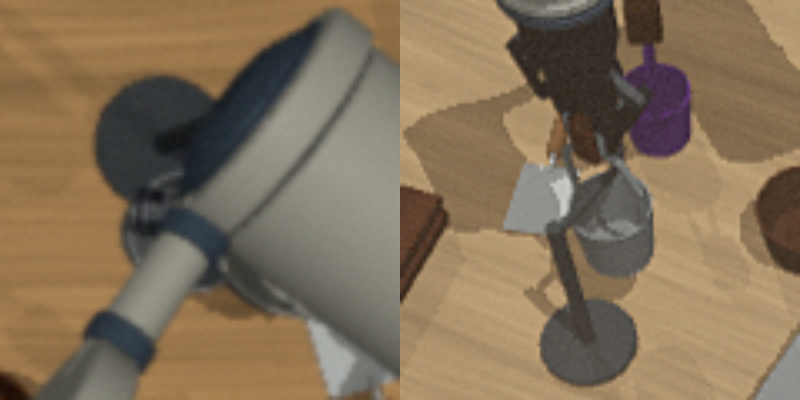

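Lifted: the pail hangs clear above the arm, foot about 40 mm higher, and the force shows about 3.3 N of weight. I'll slide it out along the stand's -x.

```bash
python3 -m creep '[[-0.04,0.006,0,0],[-0.08,0.011,0,0],[-0.08,0.011,0,0],[-0.08,0.011,0,0],[-0.08,0.011,0,0],[-0.08,0.011,0,0],[-0.06,0.009,0,0],[-0.02,0,0,0],[0,0,0.04,0],[0,0,0.08,0],[0,0,0.06,0],[0,0,0,0]]'; python3 - <<'E'
from h import *
im=eyes.camera("scene"); t=eyes.camera("top")
cv2.imwrite("pics/o.png",np.hstack([cv2.resize(t[130:330,270:470],(400,400)),cv2.resize(im[80:240,200:360],(400,400))])[:,:,::-1])
E
```

```text
clock: 9.9
position: [377.3, -302.6, 309.4]
orientation: [-179.9, 0.2, 172.0]
force: [-0.2, -0.8, -2.5]
gripper_width: 25.5
gripper_force: 49.7
```

View pics/o.png

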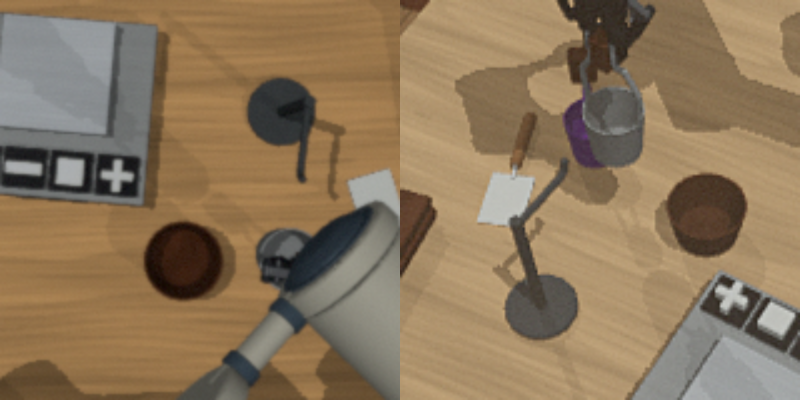

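The pail is off the hook and upright, at scene crop (613,125), and the hook is empty. Now I'll carry it over the pan.

```bash
python3 -m creep '[[0.03,0.05,0,0],[0.07,0.1,0,0],[0.09,0.12,0,0],[0.1,0.12,0,0],[0.1,0.12,0,0],[0.1,0.12,0,0],[0.1,0.12,0,0],[0.1,0.12,0,0],[0.1,0.12,0,0],[0.1,0.1,0,0],[0.07,0.07,0,0],[0.04,0.03,0,0]]';  python3 -m creep '[[0,0,0,0],[0,0,-0.04,0],[0,0,-0.06,0],[0,0,-0.04,0],[0,0,0,0],[0,0,0,0],[0,0,0,0]]'; python3 - <<'E'
from h import *
im=eyes.camera("scene"); t=eyes.camera("top")
cv2.imwrite("pics/p_s.png",im[:,:,::-1]);cv2.imwrite("pics/p_t.png",t[:,:,::-1])
cv2.imwrite("pics/p.png",np.hstack([cv2.resize(t[120:240,230:350],(360,400)),cv2.resize(im[150:310,270:430],(400,400))])[:,:,::-1])
E
```

```text
clock: 11.0
position: [627.7, -1.2, 304.8]
orientation: [180.0, -0.1, 172.2]
force: [-0.9, -0.3, -3.1]
gripper_width: 25.4
gripper_force: 50.3
clock: 11.58
position: [626.5, -4.6, 272.3]
orientation: [-180.0, 0.0, 172.0]
force: [0.1, -0.1, -3.0]
gripper_width: 25.4
gripper_force: 50.1
```

View pics/p.png

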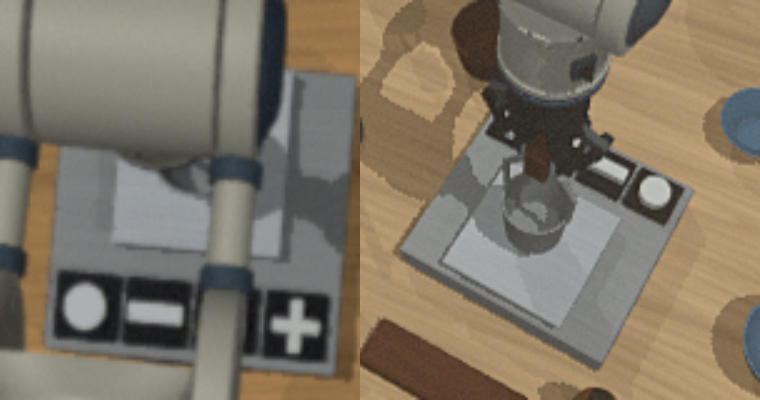

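```bash
python3 - <<'E'
from h import *
t=np.linspace(0,2*np.pi,90)
for z,r in((180,40),(105,34)):
    q=np.array([proj("scene",(626.5+r*np.cos(a),-4.6+r*np.sin(a),z)) for a in t])
    q=np.c_[360+(q[:,0]-270)*2.5,(q[:,1]-150)*2.5]; print(z,q.min(0).round(),q.max(0).round())
a=cv2.imread("pics/p_s.png")[205:255,315:365]; cv2.imwrite("pics/p2.png",cv2.resize(a,(500,500),interpolation=cv2.INTER_CUBIC))
for d in((10,0),(0,10)):print(proj("scene",(626.5+d[0],-4.6+d[1],150))-proj("scene",(626.5,-4.6,150)))
E
```

```text
180 [500. 167.] [573. 232.]
105 [505. 200.] [562. 253.]
[-1.39410301  2.94274313]
[3.25103607 1.34710527]
```

View pics/p2.png

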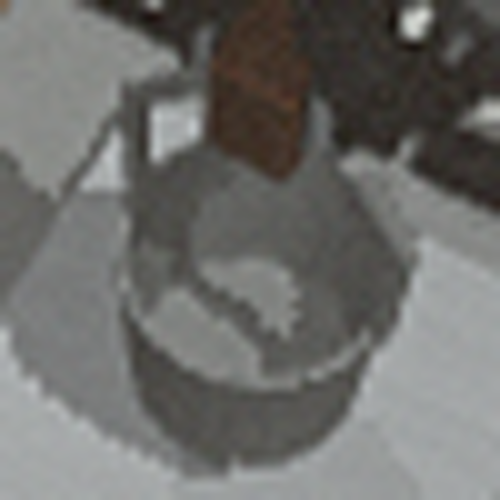

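The rim spans (327..356, ..244) px, within about 3 mm of the position computed from the TCP. The pail is centred over the pan and upright, so I'll lower it slowly.

```bash
python3 -m creep '[[0.008,0,-0.03,0],[0,0,-0.03,0],[0,0,-0.02,0],[0,0,-0.012,0],[0,0,-0.008,0],[0,0,-0.004,0],[0,0,-0.004,0],[0,0,0,0],[0,0,0,0]]'
```

```text
clock: 12.43
position: [628.6, -4.2, 245.1]
orientation: [-180.0, 0.0, 172.0]
force: [-0.6, 0.4, -3.0]
gripper_width: 25.5
gripper_force: 50.2
```

Expected contact is near TCP z 242.5.

```bash
python3 -m creep '[[0,0,-0.003,0],[0,0,-0.003,0],[0,0,-0.003,0],[0,0,0,0],[0,0,0,0]]'
```

```text
clock: 12.85
position: [628.8, -4.3, 243.2]
orientation: [-180.0, 0.1, 172.0]
force: [-0.6, -0.7, 5.1]
gripper_width: 25.8
gripper_force: 51.1
```

```bash
python3 -m creep '[[0,0,0.002,0],[0,0,0,0]]'; python3 -m creep '[[0,0,0,0],[0,0,0,0],[0,0,0,0],[0,0,0,0],[0,0,0,0],[0,0,0,0]]' 1; python3 -m creep '[[0,0,0.04,0],[0,0,0.08,0],[0,0,0.12,0],[0,0,0.12,0],[0,0,0,0],[-0.1,0,0,0],[-0.16,0.04,0,0],[-0.16,0.04,0,0],[-0.1,0.04,0,0],[0,0.05,0,0],[0,0,0,0]]'; python3 - <<'E'
from h import *
im=eyes.camera("scene"); t=eyes.camera("top")
cv2.imwrite("pics/r.png",np.hstack([cv2.resize(t[120:240,230:350],(360,400)),cv2.resize(im[150:310,270:430],(400,400))])[:,:,::-1])
E
```

```text
clock: 13.02
position: [628.5, -4.2, 243.2]
orientation: [-180.0, 0.0, 172.0]
force: [-0.4, 0.1, 0.4]
gripper_width: 25.0
gripper_force: 50.7
clock: 13.52
position: [628.5, -4.2, 243.2]
orientation: [180.0, 0.0, 172.0]
force: [-0.2, 0.0, 0.5]
gripper_width: 85.4
gripper_force: 0.0
clock: 14.43
position: [497.4, 39.7, 334.4]
orientation: [180.0, 0.1, 172.1]
force: [0.7, -0.0, 0.0]
gripper_width: 85.4
gripper_force: 0.0
```

View pics/r.png

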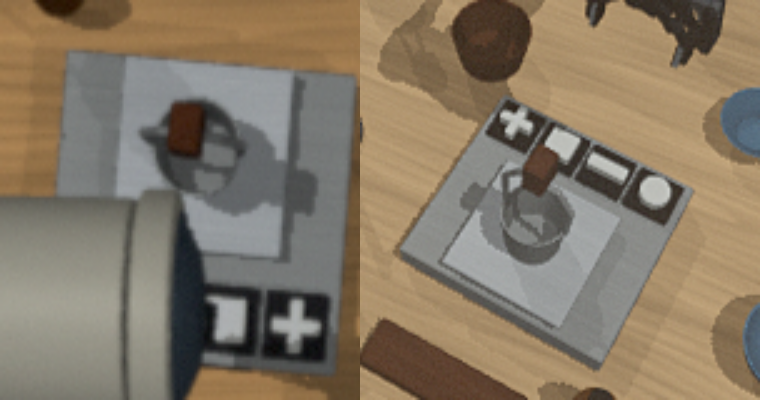

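The pail stands upright mid-pan at scene crop (537,225), and it has been released. Next is the bar key.

```bash
python3 -m creep '[[0.004,0.012,-0.1,0],[0,0,-0.15,0],[0,0,-0.15,0],[0,0,-0.15,0],[0,0,-0.15,0],[0,0,-0.12,0],[0,0,-0.1,0],[0,0,-0.06,0],[0,0,0,0],[0,0,0,0],[0,0,0,0]]' -1
```

```text
clock: 15.45
position: [500.5, 41.0, 89.0]
orientation: [180.0, 0.1, 172.0]
force: [0.1, 0.1, 0.1]
gripper_width: -0.0
gripper_force: 0.0
```

```bash
python3 -m creep '[[-0.008,0.006,-0.03,0],[0,0,-0.02,0],[0,0,-0.01,0],[0,0,-0.008,0],[0,0,-0.006,0],[0,0,-0.004,0],[0,0,0,0],[0,0,0,0]]'
```

```text
clock: 16.12
position: [497.6, 42.9, 68.8]
orientation: [180.0, 0.0, 172.0]
force: [-1.8, 1.6, 4.8]
gripper_width: 0.1
gripper_force: 2.2
```

```bash
python3 -m creep '[[0,0,-0.004,0],[0,0,-0.003,0],[0,0,0,0],[0,0,0,0],[0,0,0,0],[0,0,0,0],[0,0,0,0],[0,0,0,0],[0,0,0,0]]'
```

```text
clock: 16.87
position: [497.7, 42.9, 67.7]
orientation: [180.0, 0.1, 172.0]
force: [-5.3, 0.6, 21.9]
gripper_width: 0.1
gripper_force: 11.4
```

Bar key is at its stop at 22 N, held. Releasing and backing away.

```bash
python3 -m creep '[[0,0,0.04,0],[0,0,0.1,0],[0,0,0.15,0],[0,0,0.15,0],[0,0,0.15,0],[0,0,0.1,0],[-0.05,0.15,0,0],[-0.05,0.15,0,0],[-0.05,0.15,0,0],[-0.05,0.15,0,0],[0,0.1,0,0],[0,0,0,0]]'; python3 - <<'E'
from h import *
im=eyes.camera("scene"); t=eyes.camera("top")
cv2.imwrite("pics/f.png",np.hstack([cv2.resize(t[100:300,200:480],(400,400)),cv2.resize(im[100:340,220:460],(400,400))])[:,:,::-1])
E
```

```text
clock: 17.87
position: [446.8, 221.6, 239.6]
orientation: [179.9, 0.0, 172.2]
force: [0.0, -0.7, 1.0]
gripper_width: 0.2
gripper_force: 0.0
```

View pics/f.png

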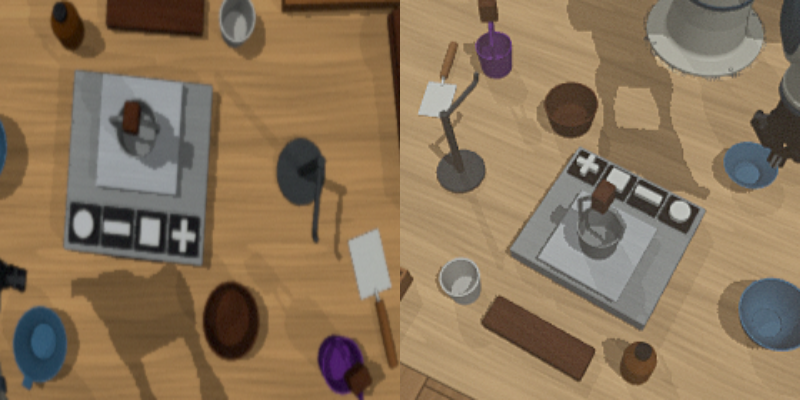

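The final view shows the pail upright mid-pan at scene crop (600,228), all four keys up, the bystanders in place and the arm clear.

```bash
python3 -c "
from workcell import ctrl
print(ctrl.job_done())"
```

```text
the job is handed in; nothing more can be done
None
```

Job handed in at about 18 s: I pressed the round and square keys to their stops, set the pail upright mid-pan and let go, then pressed the bar key; the cross key and the other tableware were left alone.

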